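Close the water bath's sunk drain valve

ROBOT

A 6-joint arm with a two-finger parallel gripper is mounted at the origin on the work surface. World frame = base frame: x ahead of the robot, y to its left, z up, the work surface at z = 0. Lengths are in m, angles in rad, forces in N, time in s.
With the tool pointing down it reaches from about 0.35 to 0.725 m from the base axis. Payload 6 kg.
Tool frame: the origin (TCP) lies on the mounting face of the last link; the fingertips stand 173 mm ahead of it and the grasp point (between the pads) lies 155 mm ahead of it; z points along the fingers, y is the line along which they close (so a half turn about z gives the same grasp; the last joint's range is limited). The gripper opens to 85 mm and grips with 20 to 120 N. Pads are 22 mm wide; open, the fingers measure 114 mm over their backs; the gripper's body (76 mm by 85 mm) begins 54 mm behind the grasp point. The pads swing forward as they close: fully open they stand 13 mm farther back than shut.
Start: joints at [1.621, 0.04, 0.085, 0, -1.615, -0.334], TCP at [0.168, 0.576, 0.405] pointing down, gripper open.
Joint ranges: [-2.56, 2.56], [-1.29, 2.01], [-1.08, 1.49], [-3.29, 1.98], [-2.81, -0.18], [-2.99, 2.99]. Speed limits (rad/s): [2.57, 2.57, 3.01, 3.14, 3.14, 3.14].

INTERFACE

Orientations are given as [roll, pitch, yaw] about the fixed x, y, z axes, in that order (R = Rz(yaw) Ry(pitch) Rx(roll)).
In Python, from workcell import bot gives the robot as it stands.
- The arm moves only by the tool jog_arm, never from a script. Its argument "series" is a list that holds one entry, the list of rows, each a list of 7 numbers: the turn, a rotation vector about the tool's x, y, z in rad, then the shift along the tool's x, y, z in m, then the closure, from 0 (fully open) to 1 (shut). In form: [[[wx, wy, wz, tx, ty, tz, fingers], ...]]. A call has 1 to 8 rows; each row is the pose to reach, as a shift and turn from the pose commanded when the call began, along the tool's axes at that moment; what a row does not reach only later rows make up. A row lasts 1/12 s, in which the tool goes at most 41.7 mm and 7.16 degrees, less where a joint would pass 70% of its speed; a pose out of reach is approached as far as the arm can. A call with a gripper value outside its range is refused whole. The fingers move at their own pace and stop on an object; the grip force is fixed at half the most. Time passes only in rows, so rows that repeat a pose let the fingers close. It gives the time, the measured TCP pose, the force, the opening and the grip force at its end, in the units of the state.
- bot.get_state(): the state, without advancing time (a new reading comes with each control period).
- bot.capture(name): name is "side" or "top" or "wrist"; returns (picture, depth): 400x640x3 uint8, red, green, blue; 400x640 float32, m along the optical axis (not along the pixel's ray), 0 where there is no reading.
- bot.calibration(name): a dict with "fx", "fy", "cx", "cy" (pixels), "k1" (the pictures are not rectified: a ray, as slopes to the right and down, at radius r is drawn at 1 + k1 r^2 times it, then the intrinsics apply), "R" (3x3) and "t" (3): a world point X has camera coordinates R X + t; the wrist camera has in their place "hand_eye" (4x4, takes a point from camera to tool coordinates, whose origin is the TCP and whose axes are the flange's). Camera axes: x right, y down, z forward; pixel columns grow to the right and rows downward; lengths in m; the calibration is good to about 2 mm. A picture is of the moment at which its call begins: read the wrist's pose just before it. calibration takes no time and is no camera call.
- bot.hand_in(): hands the job in; it is judged then, once.
The state is a dict: "t": time; "q": joint angles; "qd": joint speeds; "effort": joint torques, N m; "tool_pos": TCP position; "tcp_rot": TCP orientation; "contact_force": force on the tool from outside, world axes, zero at the start; "moment": the same for the moment, N m; "opening": finger opening in m; "finger_force": force on a finger pad.
Only numpy, scipy, OpenCV 4.12 (cv2) and the standard library are available. Lean on these libraries where they do the work, as an engineer would, in place of code of your own. Each camera call takes 0.05 s, during which the arm holds its last target. There are 200 camera calls.

TASK

The bath has been drained and must be made ready to refill: slide the clear splash cover fully open, reach through the guard opening and turn the sunken drain-valve knob clockwise until it meets its washer and is snug, without forcing it. Then let go of the knob and slide the cover fully shut again. Do not lean on the guard plate, and leave the bottle, the jar and the tray alone.

Things in the scene. Friction and masses are not known exactly. Their poses are not given: they have to be found in the camera images.
- bath: White box-shaped laboratory water bath, fixed to the bench, 430 x 280 mm, 160 mm high over all. Its origin is at bench height under the middle of its flat service deck. Its x axis points from the deck towards the open empty tank, z up. The deck reaches from x -100 to +90 mm and y -140 to +140 mm of the origin, the tank from x +90 to +330 mm. A square well, 100 x 100 mm, is sunk in the deck at x 0, y -60 mm; its floor is 101 mm above the bench.
- guard: Steel guard plate 4 mm thick, fixed over the well and the deck; its top face is 160 mm above the bench. It has one square opening 84 x 84 mm, straight above the knob (sides along the bath's x and y); a hand or gripper must be narrower than this where it goes through, also when turned. The origin is the centre of the opening, at mid-thickness (158 mm above the bench); axes as the bath's. Two low guide strips (8 mm high) run beside the cover.
- knob_grip (a point): Point on the axis of the black plastic valve knob, which stands in the white well, 135 mm above the bench, 25 mm below the guard's top face. The knob is an upright flat bar 48 mm long, 14 mm thick, its top 145 mm above the bench, on a round bare-metal foot 50 mm across whose top is 109 mm above the bench. This point's x axis runs along the bar, y across it (pinch across y), z up; it turns with the knob. The knob only turns; it does not lift or sink.
- knob (a joint): Turn of the valve knob in rad: 0 when the bar lies along the bath's x axis, growing as it turns clockwise seen from above. It starts between 0 and 0.4. It turns with a steady friction of about 0.1 N m and stays where it is left, until it meets the washer, somewhere between 0.85 and 1.35; where exactly differs each time and cannot be seen.
- washer (a joint): How far the hidden rubber washer of the valve is squeezed, in rad of knob turn: 0 until the knob meets it, then it grows with the knob's turn, with a stiffness of 2 N m per rad (added to the knob's friction: a hand torque of about 0.3 to 0.5 N m is snug). Snug is 0.1 to 0.2; under 0.08 it leaks, over 0.25 (0.6 N m at the hand) the washer is crushed. When the knob is let go it springs back a little, to about 0.05, which is right.
- cover_tab (a point): Grip point in the upright white tab of the clear sliding splash cover, 187 mm above the bench. The tab is 44 mm along the bath's x, 14 mm thick along y, and reaches from 165 to 197 mm above the bench (10 mm above this point). The cover is a clear plate 116 x 96 mm, its top 165 mm above the bench, lying on the guard; the tab stands 32 mm to the +y side of the plate's centre. Axes as the bath's.
- cover (a joint): Slide of the splash cover in m along the bath's +y: 0 fully shut over the opening (at its end stop), 0.100 fully open (at its other end stop). It starts between 0 and 0.02, slides with a friction of about 1.5 N and stays where it is left.
- bottle_a: Bystander: clear glass bottle with a black cap, 48 mm across, 110 mm high; origin at the centre of its foot. Leave it alone.
- bottle_b: Bystander: amber glass jar with a black lid, 52 mm across, 85 mm high; origin at the centre of its foot. Leave it alone.
- tray: Bystander: open steel tray 100 x 120 mm, 30 mm high; origin at the centre of its underside. Leave it alone.

How it is judged:
On the way, in this order (a step that is already met when the one before it is completed fails the run):
1. the splash cover is slid open (value of joint cover above 0.088 m), for 0.2 s.
2. the knob is turned snug against its washer (value of joint washer above 0.08 rad), for 0.2 s.
At the end, for the whole second after the job is handed in: the valve knob, let go and at rest, still bears on its washer (squeezed by more than 0.02 rad), and the cover is shut to within 6 mm (value of joint washer above 0.02 rad and value of joint cover below 0.006 m and velocity of joint knob between -0.05 and 0.05 rad/s); the robot touches nothing.
It fails at once if the washer is crushed (squeezed by more than 0.25 rad) (value of joint washer above 0.25 rad).
It fails at once if the fingers or arm press on the guard plate with more than 15 N (contact force between any of the fingers, the arm and guard above 15 N).
It fails at once if the bottle, the jar or the tray is shifted by more than 15 mm (distance of any of bottle_a, bottle_b, tray from where it was at the start of the episode above 0.015 m).
It also fails if it takes over 67 s, if anything falls off the work surface, if the arm or the gripper's body presses on something with over 40 N, if the wrist force passes 120 N, or if a joint passes its speed limit or range.

## Working session

There is one attempt and no reset: what is moved stays moved. The work goes in short steps, Python scripts to look and compute and a tool call to move; the robot and the scene stay as the last step left them, time stands still between calls to the robot, and variables do not carry over. Pictures are saved under pics/ and viewed, at most 10 in all, crops included, and the job is handed in when it is done.

Besides the shell and the picture viewer there is one more tool, called after "Request:" as name([rows], argument=value, ...), one row to a line, values as JSON. jog_arm: Moves the arm, as the interface text tells. Its arguments: {"type":"object","properties":{"series":{"type":"array","items":{"type":"array","items":{"type":"array","items":{"type":"number"}}}}},"required":["series"]}

```bash
mkdir -p pics; ls; cat > h.py <<'E'
import numpy as np, cv2
from scipy.spatial.transform import Rotation as Ro
from workcell import bot
def save(img,n): cv2.imwrite('pics/'+n,img[:,:,::-1])
def K(c): return np.array([[c['fx'],0,c['cx']],[0,c['fy'],c['cy']],[0,0,1.]])
def pose(name,s=None):
    """camera->world R,t"""
    c=bot.calibration(name)
    if name!='wrist':
        R=np.array(c['R']);return c,R.T,-R.T@np.array(c['t'])
    H=np.array(c['hand_eye']);r=s['tcp_rot']
    R=Ro.from_euler('xyz',r).as_matrix() if np.size(r)==3 else np.array(r)
    return c,R@H[:3,:3],R@H[:3,3]+np.array(s['tool_pos'])
def ray(name,uv,s=None):
    c,R,t=pose(name,s)
    p=cv2.undistortPoints(np.array([[uv]],float),K(c),np.array([c['k1'],0,0,0.])).ravel()
    return t,R@np.array([p[0],p[1],1.])
def atz(name,uv,z,s=None):
    t,d=ray(name,uv,s);return t+d*(z-t[2])/d[2]
def atd(name,uv,dep,s=None):
    t,d=ray(name,uv,s);return t+d*dep
def tri(*rays):
    A=0;b=0
    for t,d in rays:
        d=d/np.linalg.norm(d);P=np.eye(3)-np.outer(d,d);A=A+P;b=b+P@t
    return np.linalg.solve(A,b)
E
python3 - <<'E'
from h import *
s=bot.get_state();print(s)
for n in ('side','top'):
    p,d=bot.capture(n);save(p,n+'0.png');np.save(n+'0.npy',d)
    c,R,t=pose(n);print(n,t.round(3),R[:,2].round(2))
E
```

```text
pics
{'t': 0.0, 'q': array([ 1.62073472e+00,  4.08127407e-02,  8.37689909e-02, -4.57055353e-04,
       -1.61547837e+00, -3.33696064e-01]), 'qd': array([-0.00072421,  0.00027963, -0.00134569, -0.0004735 , -0.0012297 ,
        0.00072873]), 'effort': array([-3.00706370e-04, -3.68200207e+01,  3.47413337e+01,  6.93235919e+00,
       -5.33007667e-03,  9.65031489e-06]), 'tool_pos': array([0.16787701, 0.57601055, 0.40365633]), 'tcp_rot': array([ 3.13981250e+00, -1.33814471e-04, -2.83737534e-01]), 'contact_force': array([ 0.34927222, -0.1938357 ,  0.83480573]), 'moment': array([-0.04544612,  0.04437553, -0.01707643]), 'finger_force': 0.0, 'opening': 0.08579870028225992}
side [0.391 0.883 0.618] [ 0.19 -0.85 -0.49]
top [0.437 0.008 1.016] [ 0.17  0.04 -0.98]
```

View pics/top0.png

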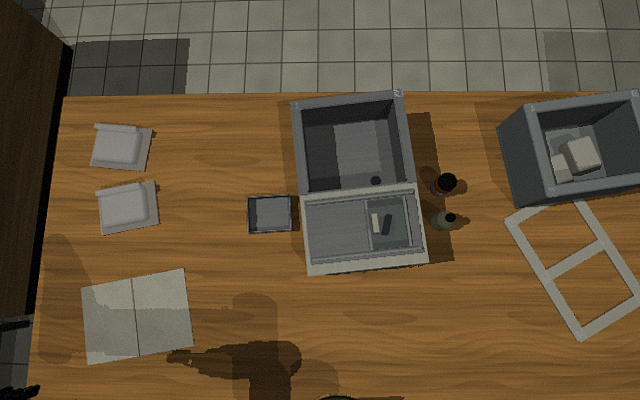

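View pics/side0.png

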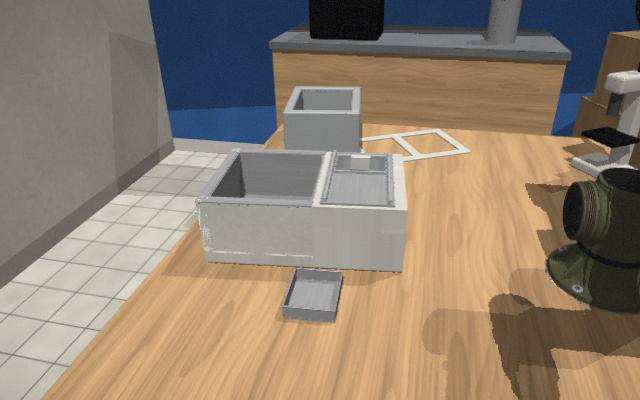

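The top view shows the deck between about (303,197), (415,184), (428,262) and (307,275). The white tab is near (376,223) and the dark knob near (386,224). The side view shows the tab near (361,163). I'll enlarge both.

```bash
python3 - <<'E'
import cv2
a=cv2.imread('pics/top0.png')[175:280,295:435];b=cv2.imread('pics/side0.png')[140:220,310:420]
a=cv2.resize(a,None,fx=5,fy=5,interpolation=cv2.INTER_CUBIC)
cv2.imwrite('pics/c1.png',a)
E
```

```text
(no output)
```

View pics/c1.png

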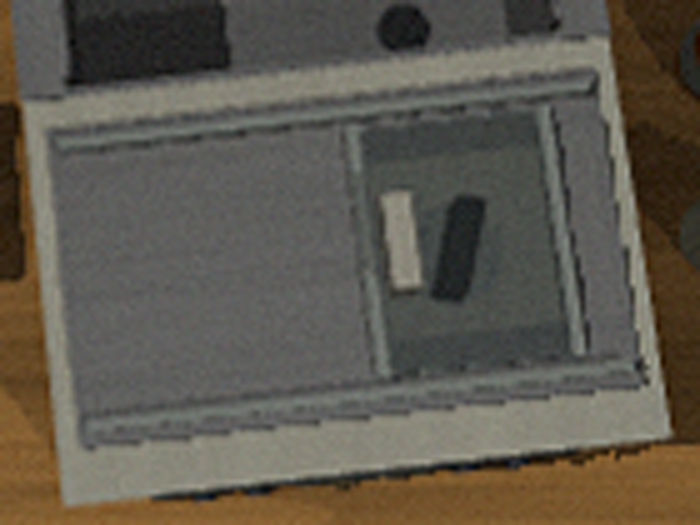

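The crop shows the tab top centred at crop (401,241), which is full-picture (375.1,223.1). The knob bar is centred at crop (460,248), full-picture (386.9,224.5). The deck corners are at crop (24,100), (610,38), (670,437) and (65,505).

```bash
python3 - <<'E'
from h import *
f=lambda x,y:(295+x/5-.4,175+y/5-.4)
P=lambda p,z:atz('top',f(*p),z)
d=np.load('top0.npy')
for p in [(401,241),(460,248),(200,250)]:
    u=f(*p);print(u,atd('top',u,d[round(u[1]),round(u[0])]).round(4))
t=tri(ray('top',f(401,241)),ray('side',(361,159)));print('tri tab',t)
c=[P(p,.16) for p in [(24,100),(610,38),(670,437),(65,505)]]
for q in c: print(q.round(4))
yaw=[np.degrees(np.arctan2(*(a-b)[1::-1])) for a,b in ((c[0],c[1]),(c[3],c[2]),(c[0],c[3]),(c[1],c[2]))]
print('angles y,y,x,x',yaw)
print('centre',np.mean(c,0))
k=[P(p,.145) for p in [(461,196),(485,198),(461,300),(433,296)]]
print('knob',np.mean(k,0),[np.degrees(np.arctan2(*(a-b)[1::-1])) for a,b in((k[0],k[3]),(k[1],k[2]))])
g=[P(p,.197) for p in [(381,193),(411,191),(421,289),(393,292)]]
print('tab',np.mean(g,0),[np.degrees(np.arctan2(*(a-b)[1::-1])) for a,b in((g[0],g[3]),(g[1],g[2]))])
# plate/well: guide strips ends
E
```

```text
(374.8, 222.79999999999998) [ 0.5347 -0.0814  0.1978]
(386.6, 224.2) [ 0.5352 -0.1118  0.1671]
(334.6, 224.6) [0.5347 0.0078 0.1616]
tri tab [ 0.53358585 -0.0830502   0.18506207]
[0.6062 0.0913 0.16  ]
[ 0.6358 -0.186   0.16  ]
[ 0.4495 -0.2062  0.16  ]
[0.4176 0.0695 0.16  ]
angles y,y,x,x [np.float64(96.10055917320803), np.float64(96.60244329205297), np.float64(6.599562094915277), np.float64(6.17852288969428)]
centre [ 0.52729824 -0.05784623  0.16      ]
knob [ 0.53806184 -0.11496845  0.145     ] [np.float64(-16.71266207669998), np.float64(-14.486175184735643)]
tab [ 0.53476915 -0.08174446  0.197     ] [np.float64(5.870795668775366), np.float64(4.635777634819791)]
```

Request:
jog_arm([
  [[0, 0, -0.39, 0.536, 0.53, 0, 0], [0, 0, -0.39, 0.536, 0.53, 0, 0], [0, 0, -0.39, 0.536, 0.53, 0, 0], [0, 0, -0.39, 0.536, 0.53, 0, 0], [0, 0, -0.39, 0.536, 0.53, 0, 0], [0, 0, -0.39, 0.536, 0.53, 0, 0], [0, 0, -0.39, 0.536, 0.53, 0, 0], [0, 0, -0.39, 0.536, 0.53, 0, 0]],
])

```text
t: 0.77
tool_pos: [0.3302, 0.2827, 0.4045]
tcp_rot: [-3.141, 0.0, 0.107]
contact_force: [-0.0, -0.0, -0.2]
opening: 0.0853
finger_force: 0.0
```

```bash
cat >> h.py <<'E'
def delta(x,y,z,yaw):
    "tool-frame row from the measured pose to TCP x,y,z, tool down, given yaw"
    s=bot.get_state();R=Ro.from_euler('xyz',s['tcp_rot']);G=Ro.from_euler('xyz',[np.pi,0,yaw])
    return np.r_[(R.inv()*G).as_rotvec(),R.inv().apply(np.array([x,y,z])-s['tool_pos'])].round(4)
E
python3 -c "
from h import *
s=bot.get_state();print(s['t'],s['tool_pos'],s['tcp_rot']);print(delta(.534,-.082,.405,.11).tolist(), bot.calibration('wrist'))"
```

```text
0.7667 [0.33016919 0.28266858 0.40452405] [-3.14136626e+00  6.24260327e-05  1.07037536e-01]
[-0.0002, 0.0001, -0.003, 0.1637, 0.3844, -0.0006] {'fx': 322.81157094782805, 'fy': 322.81157094782805, 'cx': 319.95011078022645, 'cy': 202.16223745637157, 'k1': -0.0497532959357788, 'hand_eye': array([[-2.41799381e-04, -9.50373539e-01, -3.11111037e-01,
         8.03140574e-02],
       [ 9.99998858e-01,  2.34290663e-04, -1.49291634e-03,
        -9.65569346e-04],
       [ 1.49171860e-03, -3.11111043e-01,  9.50372398e-01,
         2.97934633e-02],
       [ 0.00000000e+00,  0.00000000e+00,  0.00000000e+00,
         1.00000000e+00]])}
```

Request:
jog_arm([
  [[0, 0, 0, 0.164, 0.384, 0, 0.2], [0, 0, 0, 0.164, 0.384, 0, 0.2], [0, 0, 0, 0.164, 0.384, 0, 0.2], [0, 0, 0, 0.164, 0.384, 0, 0.2], [0, 0, 0, 0.164, 0.384, 0, 0.2], [0, 0, 0, 0.164, 0.384, 0, 0.2], [0, 0, 0, 0.164, 0.384, 0, 0.2], [0, 0, 0, 0.164, 0.384, 0, 0.2]],
])

```text
t: 1.43
tool_pos: [0.493, -0.0085, 0.4046]
tcp_rot: [-3.141, -0.0, 0.106]
contact_force: [1.4, 0.4, 0.2]
opening: 0.0685
finger_force: 0.0
```

Request:
jog_arm([
  [[0, 0, 0, 0.026, 0.06, 0, 0.4], [0, 0, 0, 0.034, 0.08, 0, 0.4], [0, 0, 0, 0.034, 0.08, 0, 0.4], [0, 0, 0, 0.034, 0.08, 0, 0.4]],
])

```text
t: 1.77
tool_pos: [0.5355, -0.0844, 0.4031]
tcp_rot: [3.141, 0.003, 0.102]
contact_force: [-0.6, -0.1, -0.1]
opening: 0.0515
finger_force: 0.0
```

```bash
python3 - <<'E'
from h import *
s=bot.get_state();print(s['tool_pos'],s['tcp_rot'],s['opening'])
p,d=bot.capture('wrist');save(p,'w0.png');np.savez('w0.npz',d=d,**s)
E
```

```text
[ 0.53550011 -0.08435356  0.40310796] [3.1413699  0.00315623 0.101948  ] 0.05152613176663683
```

View pics/w0.png

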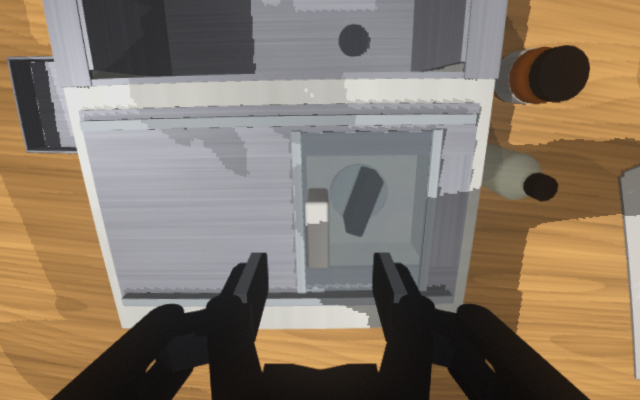

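The wrist view shows the tab at u 307 to 328. Its lit end and top run over v 188 to 268, with the end face about 188 to 203. The knob bar runs from about (372,168) to (356,235) and its foot is centred near (358,192).

```bash
python3 - <<'E'
from h import *
s=dict(np.load('w0.npz'));d=s.pop('d')
for uv,z in [((317,188),.165),((317,203),.197),((317,268),.197),((307,235),.197),((329,235),.197),((370,170),.145),((353,234),.145),((358,192),.109)]:
    print(uv,atz('wrist',uv,z,s).round(4),atd('wrist',uv,d[uv[1],uv[0]],s).round(4))
p=cv2.imread('pics/w0.png')[120:310,270:460];cv2.imwrite('pics/c2.png',cv2.resize(p,None,fx=3,fy=3,interpolation=cv2.INTER_CUBIC))
f=lambda x,y:(295+x/5-.4,175+y/5-.4)
print(tri(ray('top',f(401,241)),ray('wrist',(317.5,235.5),s)),tri(ray('top',f(460,248)),ray('wrist',(363,201),s)))
E
```

```text
(317, 188) [ 0.5564 -0.079   0.165 ] [ 0.5567 -0.079   0.1661]
(317, 203) [ 0.5565 -0.0793  0.197 ] [ 0.5571 -0.0793  0.1986]
(317, 268) [ 0.5144 -0.0835  0.197 ] [ 0.515  -0.0834  0.198 ]
(307, 235) [ 0.536  -0.0754  0.197 ] [ 0.5361 -0.0754  0.1973]
(329, 235) [ 0.5373 -0.0884  0.197 ] [ 0.5239 -0.0906  0.1666]
(370, 170) [ 0.5681 -0.116   0.145 ] [ 0.5723 -0.1124  0.1652]
(353, 234) [ 0.517  -0.1105  0.145 ] [ 0.5259 -0.1074  0.1656]
(358, 192) [ 0.5406 -0.1151  0.109 ] [ 0.5568 -0.1065  0.1661]
[ 0.53510131 -0.08175509  0.1943769 ] [ 0.53949704 -0.11705045  0.12963509]
```

View pics/c2.png

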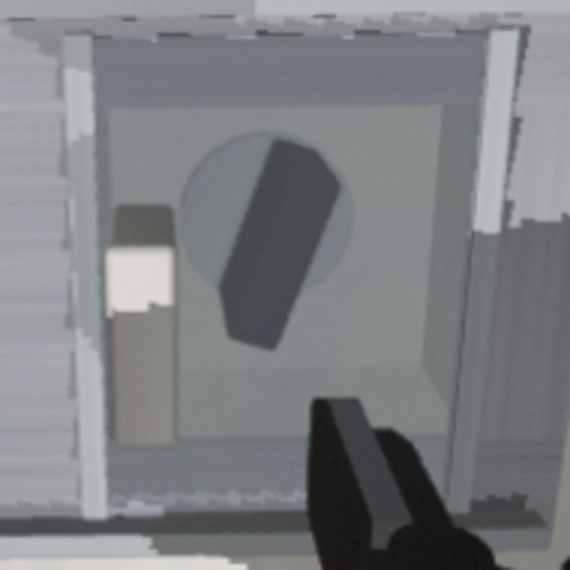

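```bash
python3 -c "
from h import *
print(delta(.5357,-.0816,.345,.107).tolist())"
```

```text
[-0.0, 0.002, -0.0032, 0.0009, -0.0014, 0.0587]
```

Request:
jog_arm([
  [[0, 0, -0.003, 0.001, -0.0015, 0.03, 0.4], [0, 0, -0.003, 0.001, -0.0015, 0.05, 0.4], [0, 0, -0.003, 0.001, -0.0015, 0.057, 0.4], [0, 0, -0.003, 0.001, -0.0015, 0.057, 0.4], [0, 0, -0.003, 0.001, -0.0015, 0.057, 0.7], [0, 0, -0.003, 0.001, -0.0015, 0.057, 0.9], [0, 0, -0.003, 0.001, -0.0015, 0.057, 1.0], [0, 0, -0.003, 0.001, -0.0015, 0.057, 1.0]],
])

```text
t: 2.48
tool_pos: [0.5359, -0.0806, 0.3498]
tcp_rot: [3.141, -0.003, 0.11]
contact_force: [-1.7, 1.1, 5.3]
opening: 0.0127
finger_force: 60.8
```

Request:
jog_arm([
  [[0, 0, 0, 0, 0, 0, 1], [0, 0, 0, 0, 0, 0, 1], [0, 0, 0, 0, 0, 0, 1], [0, 0, 0, 0, 0, 0, 1]],
])

```text
t: 2.82
tool_pos: [0.5359, -0.0807, 0.3498]
tcp_rot: [3.141, -0.003, 0.11]
contact_force: [-2.2, 2.1, 6.4]
opening: 0.0126
finger_force: 60.9
```

Request:
jog_arm([
  [[0, 0, 0, 0, -0.01, -0.002, 1], [0, 0, 0, 0, -0.025, -0.002, 1], [0, 0, 0, 0, -0.042, -0.002, 1], [0, 0, 0, 0, -0.06, -0.002, 1], [0, 0, 0, 0, -0.078, -0.002, 1], [0, 0, 0, 0, -0.09, -0.002, 1], [0, 0, 0, 0, -0.099, -0.002, 1], [0, 0, 0, 0, -0.099, -0.002, 1]],
])

```text
t: 3.48
tool_pos: [0.5252, 0.0159, 0.3498]
tcp_rot: [3.133, 0.001, 0.108]
contact_force: [6.9, -17.4, -4.6]
opening: 0.0125
finger_force: 60.9
```

Request:
jog_arm([
  [[0, 0, 0, 0, 0, 0, 1], [0, 0, 0, 0, 0, 0, 1]],
])

```text
t: 3.65
tool_pos: [0.5252, 0.0154, 0.3499]
tcp_rot: [3.135, 0.0, 0.107]
contact_force: [6.6, -14.7, -3.3]
opening: 0.0125
finger_force: 61.0
```

Request:
jog_arm([
  [[0, 0, 0, 0, 0.003, 0, 0.4], [0, 0, 0, 0, 0.003, 0, 0.4], [0, 0, 0, 0, 0.003, 0, 0.4], [0, 0, 0, 0, 0.003, -0.02, 0.4], [0, 0, 0, 0, 0.003, -0.055, 0.4], [0, 0, 0, 0, 0.05, -0.055, 0.5], [0, 0, 0, 0, 0.09, -0.055, 0.5], [0, 0, 0, 0, 0.1, -0.055, 0.5]],
])

```text
t: 4.32
tool_pos: [0.5358, -0.0841, 0.4057]
tcp_rot: [3.141, -0.001, 0.108]
contact_force: [-0.3, 1.2, -0.3]
opening: 0.043
finger_force: 0.0
```

Request:
jog_arm([
  [[0, 0, 0, 0, 0.01, 0, 0.5], [0, 0, 0, 0, 0.01, 0, 0.5]],
])

```text
t: 4.48
tool_pos: [0.537, -0.0926, 0.4046]
tcp_rot: [-3.141, 0.0, 0.107]
contact_force: [-0.1, 0.6, 0.6]
opening: 0.0424
finger_force: 0.0
```

```bash
python3 - <<'E'
from h import *
s=bot.get_state();print(s['tool_pos'],s['tcp_rot'],s['opening'])
p,d=bot.capture('wrist');save(p,'w1.png');np.savez('w1.npz',d=d,**s)
cv2.imwrite('pics/c3.png',cv2.resize(p[60:320,200:520,::-1],None,fx=2.3,fy=2.3,interpolation=cv2.INTER_CUBIC))
E
```

```text
[ 0.53695893 -0.09263662  0.40461329] [-3.14146949e+00  3.39260793e-04  1.07434640e-01] 0.042399570386316886
```

View pics/c3.png

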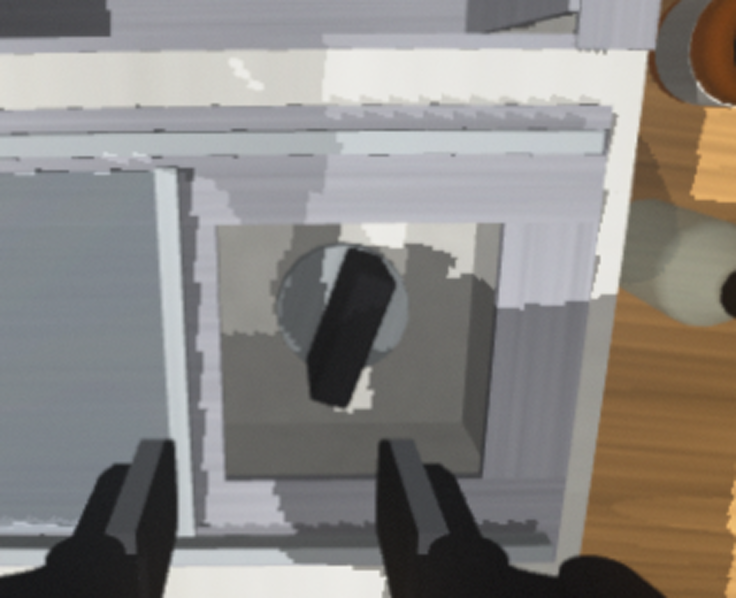

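The cover is clear of the opening, whose corners are at crop (215,224), (503,223), (482,477) and (227,480). The foot is centred near crop (342,308), and the bar runs from (372,255) to (328,400). I'll use depth to isolate the bar's top face.

```bash
python3 - <<'E'
from h import *
s=dict(np.load('w1.npz'));d=s.pop('d')
f=lambda x,y:(200+x/2.3-.3,60+y/2.3-.3)
c=[atz('wrist',f(*p),.16,s) for p in [(215,224),(503,223),(482,477),(227,480)]]
print('guard',np.mean(c,0).round(4),[np.linalg.norm(c[i]-c[i-1]).round(4) for i in range(4)],np.degrees(np.arctan2(*(c[0]-c[3])[1::-1])),np.degrees(np.arctan2(*(c[1]-c[2])[1::-1])))
print('foot',atz('wrist',f(342,308),.109,s).round(4))
P=np.array([atd('wrist',(u,v),d[v,u],s) for v in range(160,245) for u in range(315,385) if d[v,u]>0])
m=(P[:,2]>.139)&(P[:,2]<.152)&(np.hypot(P[:,0]-.54,P[:,1]+.116)<.035);T=P[m]
r=cv2.minAreaRect(T[:,:2].astype(np.float32)*1000);print('bar',len(T),np.median(T[:,2]),r)
x,y=r[0]
w=T[:,:2]-T[:,:2].mean(0);_,_,V=np.linalg.svd(w,full_matrices=False);print(T.mean(0),np.degrees(np.arctan2(V[0,1],V[0,0])))
E
```

```text
guard [ 0.5394 -0.116   0.16  ] [np.float64(0.0843), np.float64(0.0842), np.float64(0.0837), np.float64(0.0836)] 7.31621801950826 6.913738965430424
foot [ 0.5404 -0.1154  0.109 ]Traceback (most recent call last):
  File "<stdin>", line 7, in <module>
  File "h.py", line 21, in atd
    t,d=ray(name,uv,s);return t+d*dep
        ~~~^^^^^^^^^^^
  File "h.py", line 15, in ray
    c,R,t=pose(name,s)
          ~~~~^^^^^^^^
  File "h.py", line 8, in pose
    c=bot.calibration(name)
ValueError: time passes only in moves, steps and waits
```

```bash
sed -i "s/^def K(c)/_C={}\ndef calib(n):\n    if n not in _C: _C[n]=bot.calibration(n)\n    return _C[n]\ndef K(c)/; s/    c=bot.calibration(name)/    c=calib(name)/" h.py; python3 - <<'E'
from h import *
s=dict(np.load('w1.npz'));d=s.pop('d')
P=np.array([atd('wrist',(u,v),d[v,u],s) for v in range(160,245) for u in range(315,385) if d[v,u]>0])
m=(P[:,2]>.139)&(P[:,2]<.152)&(np.hypot(P[:,0]-.54,P[:,1]+.116)<.035);T=P[m]
r=cv2.minAreaRect(T[:,:2].astype(np.float32)*1000);print('bar',len(T),np.median(T[:,2]),r)
w=T[:,:2]-T[:,:2].mean(0);_,_,V=np.linalg.svd(w,full_matrices=False);a=np.arctan2(V[0,1],V[0,0]);print(T.mean(0),np.degrees(a))
if abs(a)>1.6:a-=np.sign(a)*np.pi
print(delta(.5397,-.116,.405,a).tolist(),a)
E
```

```text
bar 1189 0.14588866385054997 ((539.5595092773438, -115.37046813964844), (14.376249313354492, 47.93375015258789), 77.9211654663086)
[ 0.54105481 -0.11509108  0.14559435] 167.5189446947362
[-0.0003, 0.0003, 0.326, 0.0001, 0.0244, -0.0004] -0.2178355092003592
```

Request:
jog_arm([
  [[0, 0, 0.12, 0, 0.024, 0, 0.65], [0, 0, 0.24, 0, 0.024, 0, 0.65], [0, 0, 0.32, 0, 0.024, 0, 0.65], [0, 0, 0.32, 0, 0.024, 0, 0.65], [0, 0, 0.32, 0, 0.024, 0, 0.65]],
])

```text
t: 4.95
tool_pos: [0.5396, -0.1144, 0.4047]
tcp_rot: [-3.141, -0.0, -0.207]
contact_force: [0.4, -0.4, -0.1]
opening: 0.0299
finger_force: 0.0
```

```bash
python3 - <<'E'
from h import *
s=bot.get_state();print(s['tool_pos'],s['tcp_rot'],s['opening'],s['moment'])
print(delta(.5396,-.1157,.293,-.211).tolist())
E
```

```text
[ 0.53960095 -0.11439935  0.4047379 ] [-3.14138286e+00 -3.45524123e-05 -2.06906863e-01] 0.02986442216020755 [ 0.04423967 -0.00301994 -0.00373871]
[-0.0002, -0.0, 0.0041, 0.0003, 0.0013, 0.1117]
```

Request:
jog_arm([
  [[0, 0, 0.004, 0, 0.001, 0.03, 0.65], [0, 0, 0.004, 0, 0.001, 0.055, 0.65], [0, 0, 0.004, 0, 0.001, 0.075, 0.65], [0, 0, 0.004, 0, 0.001, 0.09, 0.65], [0, 0, 0.004, 0, 0.001, 0.103, 0.65], [0, 0, 0.004, 0, 0.001, 0.111, 0.65], [0, 0, 0.004, 0, 0.001, 0.111, 0.65], [0, 0, 0.004, 0, 0.001, 0.111, 0.65]],
])

```text
t: 5.62
tool_pos: [0.5395, -0.1162, 0.2942]
tcp_rot: [3.141, -0.0, -0.214]
contact_force: [-0.8, -0.6, 0.5]
opening: 0.0295
finger_force: 0.0
```

Request:
jog_arm([
  [[0, 0, 0, 0, 0, 0, 0.75], [0, 0, 0, 0, 0, 0, 0.85], [0, 0, 0, 0, 0, 0, 1], [0, 0, 0, 0, 0, 0, 1], [0, 0, 0, 0, 0, 0, 1], [0, 0, 0, 0, 0, 0, 1]],
])

```text
t: 6.12
tool_pos: [0.5395, -0.1169, 0.2954]
tcp_rot: [3.141, -0.002, -0.215]
contact_force: [-0.8, -2.7, 5.7]
opening: 0.0128
finger_force: 61.4
```

```bash
cat > st.py <<'E'
from h import *
s=bot.get_state();print(round(s['t'],2),s['tool_pos'].round(4),s['tcp_rot'].round(4),round(s['opening'],4),'F',s['contact_force'].round(1),'M',s['moment'].round(3),'e6',s['effort'][5].round(3))
E
python3 st.py
```

```text
6.12 [ 0.5395 -0.1169  0.2954] [ 3.1409e+00 -2.4000e-03 -2.1490e-01] 0.0128 F [-0.8 -2.7  5.7] M [-0.875  0.421 -0.034] e6 -0.016
```

Request:
jog_arm([
  [[0, 0, 0.06, 0, 0, 0, 1], [0, 0, 0.12, 0, 0, 0, 1], [0, 0, 0.18, 0, 0, 0, 1], [0, 0, 0.24, 0, 0, 0, 1], [0, 0, 0.3, 0, 0, 0, 1], [0, 0, 0.36, 0, 0, 0, 1], [0, 0, 0.4, 0, 0, 0, 1], [0, 0, 0.43, 0, 0, 0, 1]],
])

```text
t: 6.78
tool_pos: [0.5395, -0.117, 0.2954]
tcp_rot: [-3.142, -0.003, -0.647]
contact_force: [-0.1, -4.5, 6.3]
opening: 0.0131
finger_force: 61.4
```

```bash
python3 st.py
```

```text
6.78 [ 0.5395 -0.117   0.2954] [-3.1416e+00 -2.6000e-03 -6.4690e-01] 0.0131 F [-0.1 -4.5  6.3] M [-1.174  0.364  0.124] e6 0.195
```

Request:
jog_arm([
  [[0, 0, 0.01, 0, 0, 0, 1], [0, 0, 0.02, 0, 0, 0, 1], [0, 0, 0.03, 0, 0, 0, 1], [0, 0, 0.04, 0, 0, 0, 1], [0, 0, 0.05, 0, 0, 0, 1], [0, 0, 0.06, 0, 0, 0, 1]],
])

```text
t: 7.28
tool_pos: [0.5394, -0.117, 0.2954]
tcp_rot: [-3.141, -0.003, -0.705]
contact_force: [-2.0, -2.9, 5.2]
opening: 0.0125
finger_force: 61.4
```

```bash
python3 st.py
```

```text
7.28 [ 0.5394 -0.117   0.2954] [-3.1414e+00 -2.6000e-03 -7.0530e-01] 0.0125 F [-2.  -2.9  5.2] M [-1.15   0.38   0.098] e6 0.055
```

Request:
jog_arm([
  [[0, 0, 0.012, 0, 0, 0, 1], [0, 0, 0.024, 0, 0, 0, 1], [0, 0, 0.036, 0, 0, 0, 1], [0, 0, 0.048, 0, 0, 0, 1], [0, 0, 0.06, 0, 0, 0, 1], [0, 0, 0.06, 0, 0, 0, 1]],
])

```text
t: 7.78
tool_pos: [0.5394, -0.117, 0.2954]
tcp_rot: [-3.141, -0.003, -0.765]
contact_force: [-0.9, -4.2, 5.5]
opening: 0.0128
finger_force: 61.4
```

```bash
python3 st.py
```

```text
7.78 [ 0.5394 -0.117   0.2954] [-3.1414e+00 -2.6000e-03 -7.6550e-01] 0.0128 F [-0.9 -4.2  5.5] M [-1.238  0.431  0.045] e6 -0.21
```

Request:
jog_arm([
  [[0, 0, 0.012, 0, 0, 0, 1], [0, 0, 0.024, 0, 0, 0, 1], [0, 0, 0.036, 0, 0, 0, 1], [0, 0, 0.048, 0, 0, 0, 1], [0, 0, 0.06, 0, 0, 0, 1], [0, 0, 0.06, 0, 0, 0, 1]],
])

```text
t: 8.28
tool_pos: [0.5394, -0.117, 0.2954]
tcp_rot: [-3.141, -0.003, -0.825]
contact_force: [-1.5, -4.7, 5.9]
opening: 0.0128
finger_force: 61.4
```

```bash
python3 st.py
```

```text
8.28 [ 0.5394 -0.117   0.2954] [-3.1412e+00 -2.6000e-03 -8.2530e-01] 0.0128 F [-1.5 -4.7  5.9] M [-1.277  0.424  0.12 ] e6 -0.327
```

Request:
jog_arm([
  [[0, 0, 0.012, 0, 0, 0, 1], [0, 0, 0.024, 0, 0, 0, 1], [0, 0, 0.036, 0, 0, 0, 1], [0, 0, 0.048, 0, 0, 0, 1], [0, 0, 0.06, 0, 0, 0, 1], [0, 0, 0.06, 0, 0, 0, 1]],
])

```text
t: 8.78
tool_pos: [0.5394, -0.1171, 0.2954]
tcp_rot: [-3.141, -0.003, -0.885]
contact_force: [-1.1, -4.3, 5.2]
opening: 0.0129
finger_force: 61.4
```

```bash
python3 st.py
```

```text
8.78 [ 0.5394 -0.1171  0.2954] [-3.1411e+00 -2.6000e-03 -8.8510e-01] 0.0129 F [-1.1 -4.3  5.2] M [-1.329  0.448  0.271] e6 -0.439
```

Request:
jog_arm([
  [[0, 0, 0.012, 0, 0, 0, 1], [0, 0, 0.024, 0, 0, 0, 1], [0, 0, 0.036, 0, 0, 0, 1], [0, 0, 0.036, 0, 0, 0, 1]],
])

```text
t: 9.12
tool_pos: [0.5394, -0.1171, 0.2954]
tcp_rot: [-3.141, -0.003, -0.921]
contact_force: [-1.9, -4.2, 6.3]
opening: 0.0128
finger_force: 61.4
```

```bash
python3 st.py
```

```text
9.12 [ 0.5394 -0.1171  0.2954] [-3.1411e+00 -2.6000e-03 -9.2100e-01] 0.0128 F [-1.9 -4.2  6.3] M [-1.327  0.394  0.339] e6 -0.505
```

```bash
python3 - <<'E'
from h import *
M=[]
for i in range(12):
    bot.capture('side');s=bot.get_state();M.append([s['moment'][2],s['effort'][5],s['tcp_rot'][2],s['effort'][0],s['effort'][4]])
M=np.array(M);print(M.mean(0),M.std(0),s['q'].round(4))
E
```

```text
[ 0.31674657 -0.32523603 -0.92053721  2.14588527  0.64245791] [2.82283709e-02 1.63905335e-02 3.11157826e-05 4.09082888e-03
 2.77464504e-04] [ 0.1509 -0.0741 -0.2276  0.002  -1.4156  0.499 ]
```

Request:
jog_arm([
  [[0, 0, 0.012, 0, 0, 0, 1], [0, 0, 0.024, 0, 0, 0, 1], [0, 0, 0.036, 0, 0, 0, 1], [0, 0, 0.036, 0, 0, 0, 1]],
])

```text
t: 10.05
tool_pos: [0.5394, -0.1171, 0.2954]
tcp_rot: [-3.141, -0.003, -0.957]
contact_force: [-1.7, -3.9, 5.7]
opening: 0.0127
finger_force: 61.5
```

```bash
python3 - <<'E'
from h import *
M=[]
for i in range(8):
    bot.capture('side');s=bot.get_state();M.append([s['moment'][2],s['effort'][5],s['tcp_rot'][2]])
M=np.array(M);print(M.mean(0),M.std(0),s['opening'],s['tool_pos'])
E
```

```text
[ 0.38091763 -0.39638989 -0.95640901] [3.23899540e-02 1.94776261e-02 3.65871397e-05] 0.012637107287645711 [ 0.53939379 -0.11706988  0.29539967]
```

Request:
jog_arm([
  [[0, 0, 0, 0, 0, 0, 0.9], [0, 0, 0, 0, 0, 0, 0.8], [0, 0, 0, 0, 0, 0, 0.65], [0, 0, 0, 0, 0, 0, 0.65], [0, 0, 0, 0, 0, 0, 0.65], [0, 0, 0, 0, 0, -0.02, 0.65], [0, 0, 0, 0, 0, -0.05, 0.65], [0, 0, 0, 0, 0, -0.08, 0.65]],
])

```text
t: 11.12
tool_pos: [0.5392, -0.1161, 0.3735]
tcp_rot: [3.14, 0.002, -0.956]
contact_force: [0.6, 0.5, 0.5]
opening: 0.03
finger_force: 0.0
```

Request:
jog_arm([
  [[0, 0, 0, 0, 0, -0.03, 0.6], [0, 0, -0.12, 0, 0, -0.03, 0.5], [0, 0, -0.24, 0, 0, -0.03, 0.5], [0, 0, -0.36, 0, 0, -0.03, 0.5], [0, 0, -0.48, 0, 0, -0.03, 0.5], [0, 0, -0.6, 0, 0, -0.03, 0.5], [0, 0, -0.72, 0, 0, -0.03, 0.5], [0, 0, -0.72, 0, 0, -0.03, 0.5]],
])

```text
t: 11.78
tool_pos: [0.5394, -0.1161, 0.4034]
tcp_rot: [-3.141, 0.0, -0.232]
contact_force: [0.5, -0.8, -1.2]
opening: 0.0428
finger_force: 0.0
```

```bash
python3 - <<'E'
from h import *
s=bot.get_state();print(s['t'],s['tool_pos'],s['tcp_rot'],s['opening'],s['moment'])
p,d=bot.capture('wrist');s=dict(s)
P=np.array([atd('wrist',(u,v),d[v,u],s) for v in range(0,330) for u in range(150,500) if d[v,u]>0])
m=(P[:,2]>.139)&(P[:,2]<.152)&(np.hypot(P[:,0]-.5396,P[:,1]+.1157)<.033)
print('bar',cv2.minAreaRect(P[m,:2].astype(np.float32)*1000))
m=(P[:,2]>.19)&(P[:,2]<.205)&(np.hypot(P[:,0]-.525,P[:,1]-.015)<.04)
print('tab',m.sum(),cv2.minAreaRect(P[m,:2].astype(np.float32)*1000) if m.sum()>5 else '')
print(delta(.5253,.0158,.405,.107).tolist())
E
```

```text
11.7833 [ 0.53940732 -0.11614465  0.40338706] [-3.14131810e+00  4.28894637e-04 -2.32215550e-01] 0.04275151953560476 [-0.04409277 -0.01363775  0.0173127 ]
bar ((539.642822265625, -115.58529663085938), (14.402689933776855, 48.009456634521484), 44.768436431884766)
tab 136 ((514.7234497070312, 6.799413204193115), (3.911046266555786, 15.546960830688477), 84.04943084716797)
[-0.0003, 0.0003, -0.3457, -0.0449, -0.1249, -0.0015]
```

```bash
python3 - <<'E'
from h import *
s=bot.get_state();p,d=bot.capture('wrist');np.savez('w2.npz',d=d,p=p,**s)
def bar(d,s,off):
    P=[];
    for v in range(100,300):
        for u in range(250,450):
            if d[v,u]>0:
                P.append(atd('wrist',(u,v),d[v,u],s))
    P=np.array(P);m=(P[:,2]>.1425)&(P[:,2]<.149)&(np.hypot(P[:,0]-.5396,P[:,1]+.1156)<.03);T=P[m]
    r=cv2.minAreaRect(T[:,:2].astype(np.float32)*1000)
    w=T[:,:2]-T[:,:2].mean(0);V=np.linalg.svd(w,full_matrices=False)[2][0];V*=np.sign(V[0])
    # edge lines: extreme lateral points in bins along the axis
    n=np.array([-V[1],V[0]]);a=w@V;b=w@n
    e=[]
    for sg in (1,-1):
        q=[(x,sg*np.max(sg*b[(a>x)&(a<x+.003)])) for x in np.arange(-.014,.013,.003)]
        e.append(np.polyfit(*zip(*q),1)[0])
    A=np.arctan2(V[1],V[0]);print(len(T),r,A,[A+np.arctan(x) for x in e],T.mean(0))
bar(d,s,0)
z=dict(np.load('w1.npz'));bar(z['d'],z,0)
q=cv2.resize(p[120:270,270:470,::-1],None,fx=4,fy=4,interpolation=cv2.INTER_CUBIC);cv2.imwrite('pics/c4.png',q)
E
```

```text
1131 ((539.6619873046875, -115.38561248779297), (14.198945999145508, 48.05158233642578), 44.4023551940918) -0.7895399889601903 [np.float64(-0.7902932036447842), np.float64(-0.7962893973562635)] [ 0.54073445 -0.11595436  0.1458861 ]
1133 ((539.0762329101562, -115.3338394165039), (14.37657642364502, 47.93318557739258), 77.92150115966797) -0.21874183049300366 [np.float64(-0.21439536387203895), np.float64(-0.2212364636621811)] [ 0.54026978 -0.11523147  0.14587797]
```

View pics/c4.png

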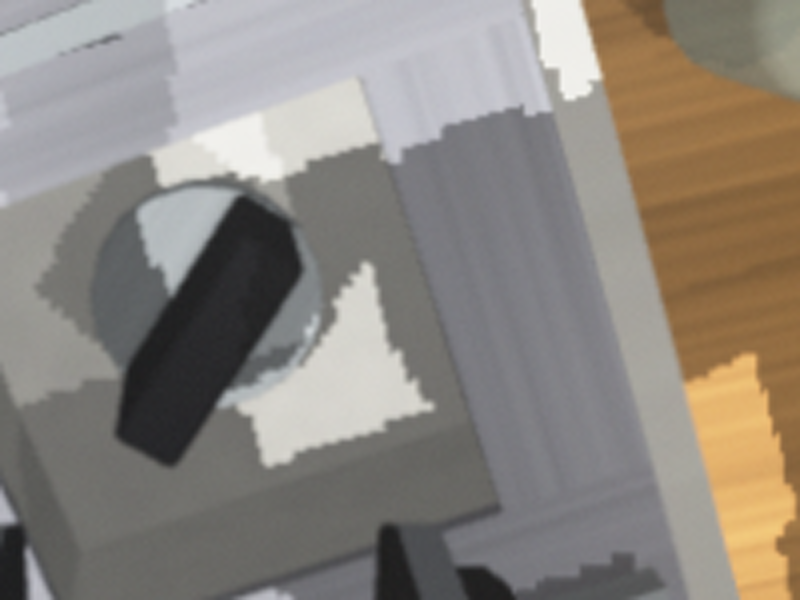

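The crop shows the bar's axis clearly turned, about -0.79 rad in yaw. That is more springback than I expected, so I'll regrip and feel whether the knob still bears on its washer.

Request:
jog_arm([
  [[0, 0, 0.12, 0, 0, 0, 0.65], [0, 0, 0.24, 0, 0, 0, 0.65], [0, 0, 0.36, 0, 0, 0, 0.65], [0, 0, 0.48, 0, 0, 0, 0.65], [0, 0, 0.555, 0, 0, 0, 0.65], [0, 0, 0.555, 0, 0, 0, 0.65], [0, 0, 0.555, 0, 0, 0, 0.65]],
])

```text
t: 12.47
tool_pos: [0.5393, -0.1164, 0.4036]
tcp_rot: [3.142, 0.0, -0.792]
contact_force: [0.5, 0.1, -0.1]
opening: 0.03
finger_force: 0.0
```

```bash
python3 st.py; python3 -c "
from h import *
print(delta(.5395,-.1157,.293,-.788).tolist())"
```

```text
12.47 [ 0.5393 -0.1164  0.4036] [ 3.1416e+00  1.0000e-04 -7.9150e-01] 0.03 F [ 0.5  0.1 -0.1] M [-0.034  0.011 -0.042] e6 -0.309
[0.0, 0.0001, -0.0035, -0.0003, -0.0006, 0.1106]
```

Request:
jog_arm([
  [[0, 0, 0, 0, 0, 0.03, 0.65], [0, 0, 0, 0, 0, 0.055, 0.65], [0, 0, 0, 0, 0, 0.075, 0.65], [0, 0, 0, 0, 0, 0.09, 0.65], [0, 0, 0, 0, 0, 0.103, 0.65], [0, 0, 0, 0, 0, 0.11, 0.65], [0, 0, 0, 0, 0, 0.11, 0.65], [0, 0, 0, 0, 0, 0.11, 0.65]],
])

```text
t: 13.13
tool_pos: [0.5395, -0.1165, 0.2943]
tcp_rot: [3.142, -0.001, -0.791]
contact_force: [0.3, -0.5, 0.9]
opening: 0.0298
finger_force: 0.0
```

```bash
cat > av.py <<'E'
from h import *
M=[]
for i in range(8):
    bot.capture('side');s=bot.get_state();M.append([s['moment'][2],s['effort'][5],s['tcp_rot'][2]])
M=np.array(M);print(round(s['t'],2),M.mean(0).round(4),M.std(0).round(4),s['tool_pos'].round(4),round(s['opening'],4),s['contact_force'].round(1))
E
python3 av.py
```

```text
13.53 [-0.0059  0.0017 -0.7916] [0.0322 0.001  0.0001] [ 0.5394 -0.1164  0.2941] 0.03 [0.4 0.6 0.1]
```

Request:
jog_arm([
  [[0, 0, 0, 0, 0, 0, 0.75], [0, 0, 0, 0, 0, 0, 0.85], [0, 0, 0, 0, 0, 0, 1], [0, 0, 0, 0, 0, 0, 1], [0, 0, 0, 0, 0, 0, 1], [0, 0, 0, 0, 0, 0, 1]],
])

```text
t: 14.03
tool_pos: [0.5391, -0.1166, 0.294]
tcp_rot: [3.141, -0.0, -0.792]
contact_force: [-3.7, -0.8, 4.2]
opening: 0.0132
finger_force: 60.9
```

```bash
python3 av.py
```

```text
14.43 [ 0.0539 -0.0434 -0.7919] [0.0256 0.0004 0.    ] [ 0.5391 -0.1166  0.294 ] 0.0131 [-3.7 -2.1  4.3]
```

Request:
jog_arm([
  [[0, 0, 0.01, 0, 0, 0, 1], [0, 0, 0.02, 0, 0, 0, 1], [0, 0, 0.03, 0, 0, 0, 1], [0, 0, 0.04, 0, 0, 0, 1], [0, 0, 0.04, 0, 0, 0, 1]],
])

```text
t: 14.85
tool_pos: [0.5392, -0.1166, 0.294]
tcp_rot: [3.141, -0.0, -0.832]
contact_force: [-5.3, -2.9, 5.3]
opening: 0.0128
finger_force: 61.1
```

```bash
python3 av.py
```

```text
15.25 [ 0.1511 -0.164  -0.8317] [0.0376 0.0158 0.    ] [ 0.5392 -0.1166  0.294 ] 0.0126 [-4.6 -1.6  4.8]
```

Request:
jog_arm([
  [[0, 0, 0.01, 0, 0, 0, 1], [0, 0, 0.02, 0, 0, 0, 1], [0, 0, 0.03, 0, 0, 0, 1], [0, 0, 0.04, 0, 0, 0, 1], [0, 0, 0.04, 0, 0, 0, 1]],
])

```text
t: 15.67
tool_pos: [0.5392, -0.1166, 0.294]
tcp_rot: [3.141, -0.0, -0.872]
contact_force: [-4.4, -2.9, 4.4]
opening: 0.0128
finger_force: 61.1
```

```bash
python3 av.py
```

```text
16.07 [ 0.2343 -0.2407 -0.8715] [0.0151 0.0159 0.    ] [ 0.5392 -0.1166  0.294 ] 0.0129 [-4.3 -1.6  4.8]
```

Request:
jog_arm([
  [[0, 0, 0.01, 0, 0, 0, 1], [0, 0, 0.02, 0, 0, 0, 1], [0, 0, 0.03, 0, 0, 0, 1], [0, 0, 0.04, 0, 0, 0, 1], [0, 0, 0.05, 0, 0, 0, 1], [0, 0, 0.05, 0, 0, 0, 1]],
])

```text
t: 16.57
tool_pos: [0.5392, -0.1166, 0.294]
tcp_rot: [3.141, -0.0, -0.922]
contact_force: [-5.0, -1.5, 5.8]
opening: 0.0126
finger_force: 61.1
```

```bash
python3 av.py
```

```text
16.97 [ 0.3186 -0.3357 -0.9213] [0.0246 0.016  0.    ] [ 0.5392 -0.1166  0.294 ] 0.013 [-4.5 -2.2  4.7]
```

Request:
jog_arm([
  [[0, 0, -0.01, 0, 0, 0, 1], [0, 0, -0.02, 0, 0, 0, 1], [0, 0, -0.03, 0, 0, 0, 1], [0, 0, -0.04, 0, 0, 0, 1], [0, 0, -0.05, 0, 0, 0, 1], [0, 0, -0.06, 0, 0, 0, 1], [0, 0, -0.06, 0, 0, 0, 1]],
])

```text
t: 17.55
tool_pos: [0.5392, -0.1166, 0.2941]
tcp_rot: [3.141, -0.0, -0.861]
contact_force: [-5.1, -2.3, 5.4]
opening: 0.0127
finger_force: 61.1
```

```bash
python3 av.py
```

```text
17.95 [ 0.2497 -0.236  -0.8615] [0.0141 0.0159 0.0001] [ 0.5392 -0.1166  0.2941] 0.0132 [-4.3 -1.5  6. ]
```

Request:
jog_arm([
  [[0, 0, 0, 0, 0, 0, 0.9], [0, 0, 0, 0, 0, 0, 0.8], [0, 0, 0, 0, 0, 0, 0.65], [0, 0, 0, 0, 0, 0, 0.65], [0, 0, 0, 0, 0, 0, 0.65], [0, 0, 0, 0, 0, -0.02, 0.65], [0, 0, 0, 0, 0, -0.05, 0.65], [0, 0, 0, 0, 0, -0.08, 0.65]],
])

```text
t: 18.62
tool_pos: [0.5392, -0.1163, 0.3737]
tcp_rot: [3.14, 0.001, -0.862]
contact_force: [-0.0, -0.1, -0.0]
opening: 0.0299
finger_force: 0.0
```

Request:
jog_arm([
  [[0, 0, 0, 0, 0, -0.03, 0.6], [0, 0, -0.12, 0, 0, -0.03, 0.5], [0, 0, -0.24, 0, 0, -0.03, 0.5], [0, 0, -0.36, 0, 0, -0.03, 0.5], [0, 0, -0.48, 0, 0, -0.03, 0.5], [0, 0, -0.6, 0, 0, -0.03, 0.5], [0, 0, -0.72, 0, 0, -0.03, 0.5], [0, 0, -0.72, 0, 0, -0.03, 0.5]],
])

```text
t: 19.28
tool_pos: [0.5395, -0.1163, 0.4035]
tcp_rot: [-3.141, -0.0, -0.137]
contact_force: [-0.6, -0.3, 0.1]
opening: 0.0428
finger_force: 0.0
```

```bash
python3 - <<'E'
from h import *
for i in range(2):
    s=bot.get_state();p,d=bot.capture('wrist')
    P=np.array([atd('wrist',(u,v),d[v,u],s) for v in range(100,300) for u in range(230,450) if d[v,u]>0])
    T=P[(P[:,2]>.1425)&(P[:,2]<.149)&(np.hypot(P[:,0]-.5396,P[:,1]+.1156)<.03),:2]
    V=np.linalg.svd(T-T.mean(0),full_matrices=False)[2][0]
    print(len(T),cv2.minAreaRect(T.astype(np.float32)*1000),np.arctan(V[1]/V[0]))
print(s['t'],s['tool_pos'],s['tcp_rot'],delta(.5253,.0158,.405,.107).tolist())
E
```

```text
1137 ((539.3577880859375, -115.40115356445312), (14.463594436645508, 48.48933410644531), 44.70744705200195) -0.7906608692550777
1137 ((539.755615234375, -115.51612854003906), (14.3345308303833, 47.670013427734375), 45.009849548339844) -0.7904705404957382
19.3333 [ 0.5394453  -0.11628241  0.40356334] [-3.14141128e+00 -1.35541337e-04 -1.43876505e-01] [-0.0001, -0.0001, -0.2524, -0.0331, -0.1286, -0.0014]
```

The knob came to rest at the same angle after both releases, about 0.045 to 0.05 rad past the torque zero. That matches the springback the task describes, so I'll shut the cover now.

Request:
jog_arm([
  [[0, 0, -0.12, -0.008, -0.03, 0, 0.5], [0, 0, -0.25, -0.017, -0.065, 0, 0.5], [0, 0, -0.25, -0.025, -0.098, 0, 0.5], [0, 0, -0.25, -0.031, -0.12, 0, 0.5], [0, 0, -0.25, -0.033, -0.1285, 0, 0.5], [0, 0, -0.25, -0.033, -0.1285, 0, 0.5], [0, 0, -0.25, -0.033, -0.1285, 0, 0.5]],
])

```text
t: 19.97
tool_pos: [0.5249, 0.0155, 0.4038]
tcp_rot: [3.141, -0.0, 0.107]
contact_force: [-0.4, -0.4, 0.1]
opening: 0.0428
finger_force: 0.0
```

```bash
python3 - <<'E'
from h import *
s=bot.get_state();p,d=bot.capture('wrist')
P=np.array([atd('wrist',(u,v),d[v,u],s) for v in range(100,330) for u in range(230,420) if d[v,u]>0])
T=P[(P[:,2]>.19)&(P[:,2]<.203)&(np.hypot(P[:,0]-.525,P[:,1]-.0155)<.035),:2]
print(len(T),cv2.minAreaRect(T.astype(np.float32)*1000))
print(s['t'],s['tool_pos'],s['tcp_rot'],s['opening'],delta(.5252,.0154,.348,.107).tolist())
E
```

```text
1619 ((524.8340454101562, 15.695610046386719), (43.7744140625, 13.744528770446777), 6.821254730224609)
19.9667 [0.52486168 0.01552001 0.40379689] [ 3.14132308e+00 -1.67190743e-04  1.07310512e-01] 0.042758045759541057 [0.0004, -0.0, -0.0003, 0.0003, -0.0004, 0.0558]
```

Request:
jog_arm([
  [[0, 0, 0, 0, 0, 0.03, 0.5], [0, 0, 0, 0, 0, 0.05, 0.5], [0, 0, 0, 0, 0, 0.055, 0.5], [0, 0, 0, 0, 0, 0.055, 0.7], [0, 0, 0, 0, 0, 0.055, 1], [0, 0, 0, 0, 0, 0.055, 1], [0, 0, 0, 0, 0, 0.055, 1], [0, 0, 0, 0, 0, 0.055, 1]],
])

```text
t: 20.68
tool_pos: [0.5251, 0.0145, 0.3505]
tcp_rot: [3.14, -0.002, 0.107]
contact_force: [1.3, -5.5, -1.5]
opening: 0.0126
finger_force: 60.6
```

Request:
jog_arm([
  [[0, 0, 0, 0, 0.01, -0.001, 1], [0, 0, 0, 0, 0.025, -0.002, 1], [0, 0, 0, 0, 0.042, -0.002, 1], [0, 0, 0, 0, 0.06, -0.002, 1], [0, 0, 0, 0, 0.078, -0.002, 1], [0, 0, 0, 0, 0.09, -0.002, 1], [0, 0, 0, 0, 0.097, -0.002, 1], [0, 0, 0, 0, 0.102, -0.002, 1]],
])

```text
t: 21.35
tool_pos: [0.5366, -0.0861, 0.3506]
tcp_rot: [-3.139, -0.003, 0.108]
contact_force: [-0.5, 24.3, 3.0]
opening: 0.013
finger_force: 61.4
```

Request:
jog_arm([
  [[0, 0, 0, 0, 0, 0, 1], [0, 0, 0, 0, 0, 0, 1]],
])

```text
t: 21.52
tool_pos: [0.5366, -0.0857, 0.3506]
tcp_rot: [-3.139, -0.003, 0.109]
contact_force: [6.0, 2.0, -4.9]
opening: 0.0126
finger_force: 60.2
```

Request:
jog_arm([
  [[0, 0, 0, 0, 0, 0, 0.8], [0, 0, 0, 0, 0, 0, 0.5], [0, 0, 0, 0, 0, 0, 0.5], [0, 0, 0, 0, 0, 0, 0.5], [0, 0, 0, 0, 0, -0.02, 0.5], [0, 0, 0, 0, 0, -0.05, 0.5], [0, 0, 0, 0, 0, -0.07, 0.5], [0, 0, 0, 0, 0, -0.07, 0.5]],
])

```text
t: 22.18
tool_pos: [0.5358, -0.0865, 0.4267]
tcp_rot: [3.14, -0.008, 0.108]
contact_force: [-0.5, 0.4, 1.1]
opening: 0.0427
finger_force: 0.0
```

Request:
jog_arm([
  [[0, 0, 0, 0, 0, 0, 0.5], [0, 0, 0, 0, 0, 0, 0.5]],
])

```text
t: 22.35
tool_pos: [0.5357, -0.0859, 0.4202]
tcp_rot: [-3.141, 0.001, 0.108]
contact_force: [0.4, -0.5, -0.7]
opening: 0.0422
finger_force: 0.0
```

```bash
python3 - <<'E'
from h import *
s=bot.get_state();p,d=bot.capture('wrist');save(p,'w9.png')
P=np.array([atd('wrist',(u,v),d[v,u],s) for v in range(100,330) for u in range(230,420) if d[v,u]>0])
T=P[(P[:,2]>.19)&(P[:,2]<.203)&(np.hypot(P[:,0]-.536,P[:,1]+.084)<.035),:2]
r=cv2.minAreaRect(T.astype(np.float32)*1000);print(len(T),r,'travel',np.hypot(r[0][0]-524.8,r[0][1]-15.7))
print(s['t'],s['tool_pos'],s['contact_force'],s['opening'])
E
```

```text
1398 ((536.2349853515625, -83.54014587402344), (43.75259780883789, 13.683148384094238), 6.582590103149414) travel 99.89677393733945
22.35 [ 0.53570804 -0.08589654  0.42015137] [ 0.43958891 -0.51083168 -0.71310382] 0.042218874092489346
```

View pics/w9.png

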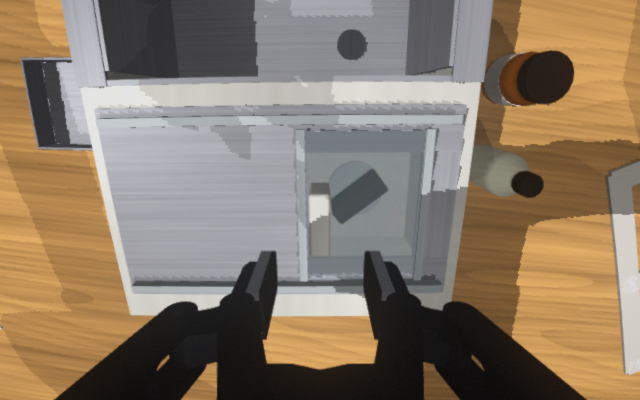

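The wrist view shows the cover back over the opening, with its tab at (319,220). The bar lies under the plate from about (338,217) to (381,181). The bottles and tray are where they were. I'll check the knob angle through the cover and then hand in.

```bash
python3 - <<'E'
from h import *
s=bot.get_state()
a,b=[atz('wrist',p,.145,s) for p in ((336,203),(375,171))]   # left long edge of the top face
c,e=[atz('wrist',p,.145,s) for p in ((346,222),(387,188))]   # right lower edge
print([np.arctan2(*(q-p)[1::-1]) for p,q in((a,b),(c,e))])
r=bot.hand_in();print(r)
E
```

```text
[np.float64(-0.7431990553430656), np.float64(-0.7242142684754962)]
the job is handed in; nothing more can be done
None
```

The job is handed in, but no verdict came back. The cover was slid fully open and the knob turned until snug at about 0.4 N m. I let go, and by depth measurement it rested at yaw −0.79, about 0.045 rad onto its washer. The cover then travelled 99.9 mm back to its stop, with nothing else touched. A rough last check of the knob through the closed cover, with pixels read by eye, gave −0.72 to −0.74; if right, the knob would be off the washer, and I didn't resolve the mismatch before handing in.

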